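# Find the pump head with the worn thrust washer and lock it out

### The job

Check the end float of the three pump heads: first pull all three shafts out to their outer stops, so that all are out at once, then push all three fully home to their inner stops, noting how far each one travels. One shaft has clearly more float than the other two: after that, lock that unit by pushing down the knob on its top and turning it clockwise about a quarter turn until it clicks, then let it spring up. Leave the other two knobs unlocked, all shafts home, and the other things on the bench undisturbed.

Things in the scene. Friction and masses are not known exactly. Their poses are not given: they have to be found in the camera images.
- unit_a: one of three like pump heads, fixed: steel base plate 96 x 78 mm, grey housing 80 (x) x 56 (y) mm, 58 mm high; brass hose ports stand 12 mm out of both sides. Origin: centre of the underside; its -x end, with the shaft, faces the robot. The shaft runs level along x, 36 mm up, out of a cover whose front is at x = -46 mm. The lock knob's upright axis is at x = +12 mm, y = 0
- shaft_a (a joint): how far the shaft of unit_a is pulled out (to the unit's -x), m. 0 is the middle of its float; its two stops must be felt. Any of the three can be the worn one. Friction 2.5 N; it stays where left and does not turn. A sound shaft's float is about 5 mm, the worn one's about 11 mm
- hub_a (a point): middle of the steel hub on the shaft's end, unit_a: a cylinder 24 mm in diameter, 24 mm long along the unit's x, taken from above across the unit's y. It moves with the shaft; at joint value 0 it lies at (-78, 0, 36) mm in the unit's frame, with 20 mm of bare 12 mm shaft between hub and cover. Axes as the unit's
- grip_a (a point): middle of the upright black bar of the lock knob on unit_a: 34 mm along this point's x, 12 mm thick along its y, 24 mm high, on a disc 36 mm across. At rest this point is 86 mm above the worktop. It sinks and turns with the knob; unlocked, the bar lies along the unit's x
- press_a (a joint): how far the lock knob of unit_a is pushed down against its spring, m: 0 at rest, 0.007 at the bottom; 3 N to start, 9.3 N at the bottom. It turns only while 0.0055 or more down; turned fully and let go, it springs up to about 0.003 and is held by a notch
- lock_a (a joint): turn of the lock knob of unit_a, rad, clockwise seen from above: 0 unlocked, 1.31 locked (a stop just short of a quarter turn)
- unit_b: one of three like pump heads, fixed: steel base plate 96 x 78 mm, grey housing 80 (x) x 56 (y) mm, 58 mm high; brass hose ports stand 12 mm out of both sides. Origin: centre of the underside; its -x end, with the shaft, faces the robot. The shaft runs level along x, 36 mm up, out of a cover whose front is at x = -46 mm. The lock knob's upright axis is at x = +12 mm, y = 0
- shaft_b (a joint): how far the shaft of unit_b is pulled out (to the unit's -x), m. 0 is the middle of its float; its two stops must be felt. Any of the three can be the worn one. Friction 2.5 N; it stays where left and does not turn. A sound shaft's float is about 5 mm, the worn one's about 11 mm
- hub_b (a point): middle of the steel hub on the shaft's end, unit_b: a cylinder 24 mm in diameter, 24 mm long along the unit's x, taken from above across the unit's y. It moves with the shaft; at joint value 0 it lies at (-78, 0, 36) mm in the unit's frame, with 20 mm of bare 12 mm shaft between hub and cover. Axes as the unit's
- grip_b (a point): middle of the upright black bar of the lock knob on unit_b: 34 mm along this point's x, 12 mm thick along its y, 24 mm high, on a disc 36 mm across. At rest this point is 86 mm above the worktop. It sinks and turns with the knob; unlocked, the bar lies along the unit's x
- press_b (a joint): how far the lock knob of unit_b is pushed down against its spring, m: 0 at rest, 0.007 at the bottom; 3 N to start, 9.3 N at the bottom. It turns only while 0.0055 or more down; turned fully and let go, it springs up to about 0.003 and is held by a notch
- lock_b (a joint): turn of the lock knob of unit_b, rad, clockwise seen from above: 0 unlocked, 1.31 locked (a stop just short of a quarter turn)
- unit_c: one of three like pump heads, fixed: steel base plate 96 x 78 mm, grey housing 80 (x) x 56 (y) mm, 58 mm high; brass hose ports stand 12 mm out of both sides. Origin: centre of the underside; its -x end, with the shaft, faces the robot. The shaft runs level along x, 36 mm up, out of a cover whose front is at x = -46 mm. The lock knob's upright axis is at x = +12 mm, y = 0
- shaft_c (a joint): how far the shaft of unit_c is pulled out (to the unit's -x), m. 0 is the middle of its float; its two stops must be felt. Any of the three can be the worn one. Friction 2.5 N; it stays where left and does not turn. A sound shaft's float is about 5 mm, the worn one's about 11 mm
- hub_c (a point): middle of the steel hub on the shaft's end, unit_c: a cylinder 24 mm in diameter, 24 mm long along the unit's x, taken from above across the unit's y. It moves with the shaft; at joint value 0 it lies at (-78, 0, 36) mm in the unit's frame, with 20 mm of bare 12 mm shaft between hub and cover. Axes as the unit's
- grip_c (a point): middle of the upright black bar of the lock knob on unit_c: 34 mm along this point's x, 12 mm thick along its y, 24 mm high, on a disc 36 mm across. At rest this point is 86 mm above the worktop. It sinks and turns with the knob; unlocked, the bar lies along the unit's x
- press_c (a joint): how far the lock knob of unit_c is pushed down against its spring, m: 0 at rest, 0.007 at the bottom; 3 N to start, 9.3 N at the bottom. It turns only while 0.0055 or more down; turned fully and let go, it springs up to about 0.003 and is held by a notch
- lock_c (a joint): turn of the lock knob of unit_c, rad, clockwise seen from above: 0 unlocked, 1.31 locked (a stop just short of a quarter turn)
- oil_bottle: bystander: small bottle with a white cap, 24 mm across, 57 mm high; origin at the centre of its underside
- slide_pack: bystander: small carton, 31 x 82 x 29 mm high; origin at the centre of its underside
- beaker: bystander: glass beaker, 53 mm across, 67 mm high; origin at the centre of its underside
- pen: bystander: marker pen lying flat, 135 mm long along its own y, 16 mm thick; origin at its middle, on the worktop
- tally_counter: bystander: round chromed hand counter lying on its back, 54 x 52 x 21 mm high, on the blue towel; origin at the centre of its underside. Left of it stand a fixed box and, round (0.43, 0.42), a tall fixed microscope to keep clear of
- petri_dish: bystander: clear dish, 60 mm across, 15 mm high; origin at the centre of its underside
Things that resemble listed ones, but are neither listed nor needed, are in the scene too. Leave any red look-alike of the unit_c alone.

How it is judged:
By the outcome, as a careful person would: the job done as asked, in the order asked, and still so for the second after the job is handed in, with the robot touching nothing.
It also fails if it takes over 67 s, if anything falls off the work surface, if the arm or the gripper's body presses on something with over 40 N, if the wrist force passes 120 N, or if a joint passes its speed limit or range.

### The arm

A 6-joint arm with a two-finger parallel gripper is mounted at the origin on a cart in front of the work surface, level with it; the furniture and walls round the work are solid. World frame = base frame: x ahead of the robot, y to its left, z up, the work surface at z = 0. Lengths are in m, angles in degrees, forces in N, time in s.
With the tool pointing down it reaches from about 0.25 to 0.725 m from the base axis. Payload 9.7 kg.
Tool frame: the origin (TCP) lies at the very end of the fingers, on their centre line; the grasp point (between the pads) lies grasp_offset behind it (grasp_offset is the distance from the TCP to the grasp point, in m); z points along the fingers, y is the line along which they close (so a half turn about z gives the same grasp; the last joint's range is limited). The gripper opens to 85 mm and grips with 20 to 120 N. Pads are 22 mm wide; open, the fingers measure 114 mm over their backs; the gripper's body (76 mm by 85 mm) begins 54 mm behind the grasp point. The pads swing forward as they close: fully open they stand 13 mm farther back than shut.
Start: joints at [-77.292, 4.979, 10.078, 95.1, 0, 90], TCP at [0.121, -0.537, 0.231] pointing down, gripper open.
Joint ranges: [-179.16, 179.16], [-48.56, 103.87], [-65.8, 70.77], [-126.05, 130.52], [-82.76, 87.17], [-180, 180]. Speed limits (degrees/s): [127.2, 127.2, 147.25, 180, 180, 180].

### API

Orientations are given as [roll, pitch, yaw] about the fixed x, y, z axes, in that order (R = Rz(yaw) Ry(pitch) Rx(roll)).
In Python, from workcell import get_obs, camera, calibration, job_done, recognise, cut_out, mark_of, grasp_offset gives the robot as it stands.
- The arm moves only by the tool servo_tool, never from a script. Its argument "moves" is a list of rows, each a list of 3 entries, a list of its own where there are three numbers: the turn, a rotation vector about the tool's x, y, z in degrees, then the shift along the tool's x, y, z in m, then the opening in per cent of the stroke, from 0 (shut) to 100 (fully open). In form: [[[ax, ay, az], [x, y, z], claw], ...]. A call has 1 to 12 rows; each row shifts and turns the commanded pose from where the row before left it, along the tool's axes as they then stand; what a row does not reach is not made up. A row lasts 1/10 s, in which the tool goes at most 50 mm and 8.59 degrees, less where a joint would pass 70% of its speed; a pose out of reach is approached as far as the arm can. A call is refused whole if a number of a shift passes 0.05 or a number of a turn 8.59, either way. A call with a gripper value outside its range is refused whole. The fingers move at their own pace and stop on an object; "force" is the grip in N (left out, the last holds). Time passes only in rows, so rows that do not move let the fingers close. It gives the time, the measured TCP pose, the force, the opening and the grip force at its end, in the units of the state.
- get_obs(): the state, without advancing time (a new reading comes with each control period).
- camera(name): name is "scene" or "top" or "wrist"; returns (picture, depth): 420x560x3 uint8, red, green, blue; 420x560 float32, m along the optical axis (not along the pixel's ray), 0 where there is no reading.
- calibration(name): a dict with "camera_matrix" (3x3 intrinsics, pixels), "dist" ([k1, k2, p1, p2, k3] as OpenCV has them; the pictures are not rectified), "R" (3x3) and "t" (3): a world point X has camera coordinates R X + t. Camera axes: x right, y down, z forward; pixel columns grow to the right and rows downward; lengths in m; the calibration is good to about 2 mm. A picture is of the moment at which its call begins: read the wrist's pose just before it. calibration takes no time and is no camera call; for the wrist camera it gives the pose at the moment of the call.
- job_done(): hands the job in; it is judged then, once.
Trained networks look in the newest picture that a camera, given by its name, has taken for a name from the list of things; names that differ only in an ending like _2 or _b are one class to them, and where a whole thing is asked for, a point or a joint stands for the part that bears it (a point fixed in the world has none). Each returns a list of dicts, best first, with "score" (0 to 1); they miss things now and then, are a little off and sometimes report something else, mostly with a low value. They report only what shows in the picture. A call takes as long as a camera call. They do not tell look-alikes from the thing itself.
- recognise(name, camera): "xyz" ([x, y, z] in m, in the coordinates of the camera as it stood for that picture, good to about 4 mm: the middle of the surface that is visible of it).
- cut_out(name, camera): "mask" (420x560 bool, what is visible of it).
- mark_of(name, camera): "xyz" ([x, y, z] in m, in the coordinates of the camera as it stood for that picture, good to about 4 mm: a listed point, or the origin of a listed thing).
The state is a dict: "time": time; "q": joint angles; "qd": joint speeds; "joint_efforts": joint torques, N m; "ee_pos": TCP position; "tcp_rot": TCP orientation; "wrist_force": force on the tool from outside, world axes, zero at the start; "torque": the same for the moment, N m; "opening": finger opening in m; "grasp_force": force on a finger pad.
Only numpy, scipy, OpenCV 4.12 (cv2) and the standard library are available. Lean on these libraries where they do the work, as an engineer would, in place of code of your own. Each camera call takes 0.05 s, during which the arm holds its last target. There are 200 camera calls.

## Working session

There is one attempt and no reset: what is moved stays moved. The work goes in short steps, Python scripts to look and compute and a tool call to move; the robot and the scene stay as the last step left them, time stands still between calls to the robot, and variables do not carry over. Pictures are saved under pics/ and viewed, at most 10 in all, crops included, and the job is handed in when it is done.

Besides the shell and the picture viewer there is one more tool, called after "Emit:" as name(argument=value, ...), one argument or row to a line, values as JSON. servo_tool: Moves the arm, as the interface text tells. Its arguments: {"type":"object","properties":{"moves":{"type":"array"},"force":{"type":"number"}},"required":["moves"]}

```bash
mkdir -p pics; cat > h.py <<'E'
import numpy as np, cv2
from workcell import *
def towld(p,cal): return np.array(cal["R"]).T@(np.array(p)-np.array(cal["t"]))
def deproj(uv,d,cal):
    K=np.array(cal["camera_matrix"]);x=cv2.undistortPoints(np.array([[uv]],float),K,np.array(cal["dist"],float))[0,0]
    return towld([x[0]*d,x[1]*d,d],cal)
def proj(X,cal):
    rv=cv2.Rodrigues(np.array(cal["R"]))[0]
    return cv2.projectPoints(np.array([X],float),rv,np.array(cal["t"],float),np.array(cal["camera_matrix"]),np.array(cal["dist"],float))[0][0,0]
def save(n,p): cv2.imwrite("pics/"+n,p[:,:,::-1])
E
python3 - <<'E'
from h import *
o=get_obs();print(o["ee_pos"],o["tcp_rot"],o["opening"],grasp_offset)
im=[]
for c in ["top","scene"]:
    p,d=camera(c);save(c+".png",p);np.save(c+"_d.npy",d);cal=calibration(c)
    for n in ["unit_a","hub_a","grip_a"]:
        for r in mark_of(n,c):
            w=towld(r["xyz"],cal);print(c,n,round(r["score"],2),w.round(4),proj(w,cal).round())
E
```

```text
[ 0.12092363 -0.53629535  0.23057475] [-1.79922385e+02  1.33334210e-03  1.27071751e+01] 0.08554062721451883 0.0187
top unit_a 0.95 [ 0.38   -0.4992  0.002 ] [402. 253.]
top unit_a 0.68 [ 0.554  -0.2045 -0.    ] [285. 182.]
top unit_a 0.62 [ 0.5527 -0.0506 -0.0015] [225. 181.]
top hub_a 0.64 [ 0.3045 -0.4803  0.034 ] [398. 284.]
top hub_a 0.54 [ 0.4489 -0.36    0.0318] [348. 223.]
top hub_a 0.41 [ 0.4851 -0.2116  0.0347] [288. 207.]
top grip_a 0.77 [ 0.3904 -0.5008  0.0883] [412. 247.]
top grip_a 0.7 [ 0.5662 -0.0527  0.0894] [222. 168.]
top grip_a 0.69 [ 0.5327 -0.3661  0.0858] [353. 185.]
scene unit_a 0.86 [ 5.519e-01 -5.150e-02  1.000e-04] [276. 199.]
scene unit_a 0.81 [ 0.5546 -0.2079  0.0024] [301. 224.]
scene unit_a 0.65 [ 0.5239 -0.3664  0.0007] [321. 261.]
scene unit_a 0.64 [ 0.3814 -0.4968 -0.0011] [299. 317.]
scene hub_a 0.66 [ 0.4435 -0.3634  0.0381] [294. 260.]
scene hub_a 0.64 [ 0.3113 -0.4769  0.0334] [267. 312.]
scene hub_a 0.59 [ 0.5675 -0.0588  0.085 ] [282. 176.]
scene hub_a 0.5 [ 0.4776 -0.0447  0.0377] [254. 194.]
scene hub_a 0.48 [ 0.4801 -0.2136  0.0392] [280. 223.]
scene grip_a 0.76 [ 0.3902 -0.4978  0.0853] [304. 290.]
scene grip_a 0.61 [ 0.5347 -0.3662  0.0873] [327. 235.]
scene grip_a 0.44 [ 0.5714 -0.2077  0.0857] [307. 200.]
scene grip_a 0.41 [ 0.5678 -0.0575  0.0859] [281. 176.]
```

View pics/top.png

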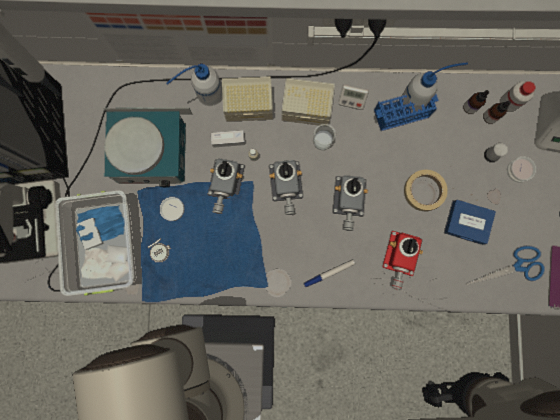

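View pics/scene.png

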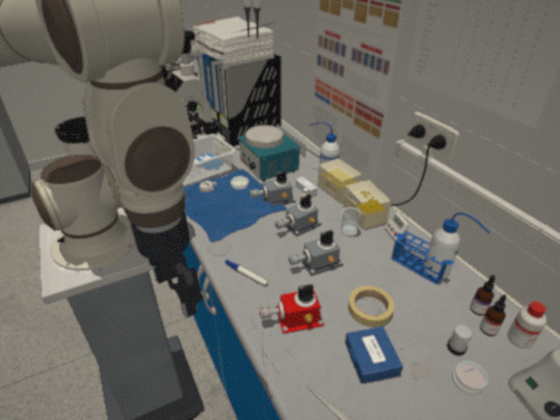

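Four candidates in the top picture: grey at (225,180), (285,180) and (350,195), and red at (402,253). The three grey ones fit and the red one is the look-alike, so I'll leave it alone. Next I'll move the wrist camera above the grey units.

Emit:
servo_tool(
  moves=[
    [[0,0,0],[0.028,-0.018,-0.01],100],
    [[0,0,0],[0.028,-0.018,-0.01],100],
    [[0,0,0],[0.028,-0.018,-0.01],100],
    [[0,0,0],[0.028,-0.018,-0.01],100],
    [[0,0,0],[0.028,-0.018,-0.01],100],
    [[0,0,0],[0.028,-0.018,-0.01],100],
    [[0,0,0],[0.028,-0.018,-0.01],100],
    [[0,0,0],[0.028,-0.018,-0.01],100],
    [[0,0,0],[0.028,-0.018,-0.01],100],
    [[0,0,0],[0.028,-0.018,-0.01],100],
    [[0,0,6],[0,0,0],60],
    [[0,0,6.7],[0,0,0],60],
  ],
)

```text
time: 1.6
ee_pos: [0.3553, -0.2986, 0.3317]
tcp_rot: [180.0, -0.0, -0.1]
wrist_force: [0.7, -1.1, -0.5]
opening: 0.0591
grasp_force: 0.0
```

```bash
cat > look.py <<'E'
from h import *
import sys
o=get_obs();print(o["ee_pos"].round(4) if hasattr(o["ee_pos"],'round') else o["ee_pos"],o["tcp_rot"],np.round(o["q"],1),o["wrist_force"])
cal=calibration("wrist");p,d=camera("wrist");save(sys.argv[1],p);np.save("w_d.npy",d)
print("cam pos",towld([0,0,0],cal).round(3),np.round(cal["R"],2).tolist())
for n in ["unit_a","hub_a","grip_a"]:
    for r in mark_of(n,"wrist"):
        w=towld(r["xyz"],cal);print(n,round(r["score"],2),w.round(4),proj(w,cal).round())
E
python3 look.py w1.png
```

```text
[ 0.3553 -0.2986  0.3317] [ 1.79974736e+02 -3.00632555e-02 -1.07816784e-01] [-40.   -3.2  13.2 106.4  -0.  140.1] [ 0.73666561 -1.1374315  -0.48892025]
cam pos [ 0.44  -0.298  0.473] [[-0.0, -1.0, 0.0], [-0.95, 0.0, 0.33], [-0.33, 0.0, -0.95]]
unit_a 0.98 [ 5.548e-01 -2.071e-01 -2.000e-04] [213.  14.]
unit_a 0.88 [ 3.789e-01 -4.978e-01 -1.000e-04] [417. 149.]
unit_a 0.72 [ 0.5579 -0.0556 -0.0064] [101.  14.]
unit_a 0.68 [ 0.5222 -0.3671 -0.0073] [333.  42.]
unit_a 0.34 [ 0.3703  0.0984 -0.001 ] [ 22. 156.]
hub_a 0.93 [ 0.4453 -0.3632  0.0358] [332. 101.]
hub_a 0.75 [ 0.3065 -0.479   0.0332] [406. 201.]
hub_a 0.56 [ 0.4769 -0.0405  0.039 ] [82. 77.]
hub_a 0.55 [ 0.4811 -0.2151  0.0325] [218.  72.]
grip_a 0.83 [ 0.5316 -0.3681  0.0884] [348.  15.]
grip_a 0.81 [ 0.3904 -0.4992  0.0834] [446. 148.]
```

Emit:
servo_tool(
  moves=[
    [[0,0,-8.5],[0,0,0],60],
    [[0,0,-8.5],[0,0,0],60],
    [[0,0,-8.5],[0,0,0],60],
    [[0,0,-8.5],[0,0,0],60],
    [[0,0,-8.5],[0,0,0],60],
    [[0,0,-8.5],[0,0,0],60],
    [[0,0,-8.5],[0,0,0],60],
    [[0,0,-8.5],[0,0,0],60],
    [[0,0,-8.5],[0,0,0],60],
    [[0,0,-8.5],[0,0,0],60],
    [[0,0,-8.5],[0,0,0],60],
  ],
)

```text
time: 2.9
ee_pos: [0.3543, -0.2996, 0.3313]
tcp_rot: [-180.0, -0.0, 94.0]
wrist_force: [-1.4, 0.3, -0.3]
opening: 0.0513
grasp_force: 0.0
```

Emit:
servo_tool(
  moves=[
    [[0,0,-8.5],[0,0,0],60],
    [[0,0,-8.5],[0,0,0],60],
    [[0,0,-8.5],[0,0,0],60],
    [[0,0,-8.5],[0,0,0],60],
    [[0,0,-8.5],[0,0,0],60],
    [[0,0,-8.5],[0,0,0],60],
    [[0,0,-8.5],[0,0,0],60],
    [[0,0,-8.5],[0,0,0],60],
    [[0,0,-8.5],[0,0,0],60],
    [[0,0,-8.5],[0,0,0],60],
    [[0,0,0],[0,0.045,-0.01],60],
    [[0,0,0],[0,0.045,0],60],
  ],
)

```text
time: 4.1
ee_pos: [0.3565, -0.2092, 0.3416]
tcp_rot: [180.0, 0.0, 178.5]
wrist_force: [1.1, 0.3, -0.0]
opening: 0.0512
grasp_force: 0.0
```

```bash
python3 look.py w2.png
```

```text
[ 0.3565 -0.2092  0.3416] [1.79992205e+02 1.32507185e-03 1.78524506e+02] [-30.4  -9.3   8.9 108.2   0.  -28.9] [ 1.06055116  0.31454764 -0.01943901]
cam pos [ 0.273 -0.207  0.483] [[0.03, 1.0, 0.0], [0.94, -0.03, 0.33], [0.33, -0.01, -0.95]]
unit_a 0.95 [ 0.5561 -0.0573 -0.0032] [372. 273.]
unit_a 0.76 [ 0.3801 -0.5027  0.0008] [ 98. 183.]
unit_a 0.75 [ 0.5189 -0.3666 -0.0058] [195. 258.]
unit_a 0.73 [ 0.5522 -0.2064  0.0007] [288. 275.]
hub_a 0.85 [ 0.3091 -0.4841  0.0359] [ 86. 139.]
hub_a 0.72 [ 0.4778 -0.211   0.0314] [284. 243.]
hub_a 0.57 [ 0.4805 -0.0382  0.0374] [395. 243.]
hub_a 0.54 [ 0.4431 -0.3629  0.0353] [184. 226.]
grip_a 0.92 [ 0.5302 -0.3667  0.0859] [179. 293.]
grip_a 0.73 [ 0.5666 -0.0534  0.0856] [390. 309.]
grip_a 0.73 [ 0.5671 -0.2018  0.0838] [292. 311.]
grip_a 0.64 [ 0.3917 -0.5016  0.0851] [ 66. 206.]
```

View pics/w2.png

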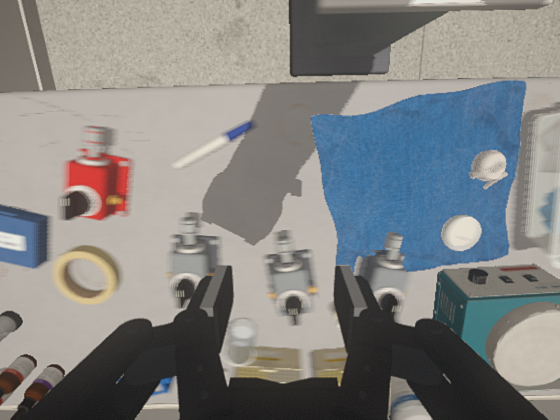

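The wrist view shows the red look-alike at (97,185), left alone, and the three grey units R at (190,260), M at (288,275) and L at (380,280), with hubs toward the top of the picture. Next I'll fit yaw and hub position from depth.

```bash
cat > fit.py <<'E'
from h import *
U={"L":((.554,-.0535),(.479,-.041)),"M":((.5545,-.2065),(.4805,-.213)),"R":((.522,-.367),(.4445,-.3625))}
for c in ["wrist","top","scene"]:
    cal=calibration(c);p,d=camera(c)
    K=np.array(cal["camera_matrix"]);H,W=d.shape
    uv=np.stack(np.meshgrid(np.arange(W),np.arange(H)),-1).reshape(-1,1,2).astype(float)
    x=cv2.undistortPoints(uv,K,np.array(cal["dist"],float))[:,0]
    z=d.reshape(-1,1);P=(np.hstack([x*z,z])-np.array(cal["t"]))@np.array(cal["R"]);P=P[z[:,0]>0]
    for n,(u,h) in U.items():
        u=np.array(u);h=np.array(h)
        q=P[(np.hypot(*(P[:,:2]-u).T)<.06)&(P[:,2]>.055)&(P[:,2]<.0605)]
        hb=P[(np.hypot(*(P[:,:2]-h).T)<.022)&(P[:,2]>.041)&(P[:,2]<.053)]
        br=P[(np.hypot(*(P[:,:2]-u).T)<.05)&(P[:,2]>.09)&(P[:,2]<.105)]
        def rect(a):
            if len(a)<8: return None
            r=cv2.minAreaRect((a[:,:2]*1000).astype(np.float32));return np.round(r[0],1),np.round(r[1],1),round(r[2],1)
        print(c,n,"house",len(q),rect(q),"\n  hub",len(hb),rect(hb),hb[:,2].max().round(4) if len(hb) else 0,"bar",len(br),rect(br),br[:,2].mean().round(4) if len(br) else 0)
E
python3 fit.py
```

```text
wrist L house 701 (array([550.7, -54.3]), array([53.5, 68.9]), 81.0) 
  hub 193 (array([482.6, -43.1]), array([21.1, 34.8]), 81.4) 0.0483 bar 110 (array([560.4, -55.8]), array([12.1, 21.7]), 77.4) 0.0954
wrist M house 868 (array([ 555.3, -205.3]), array([77.8, 53.4]), 7.7) 
  hub 192 (array([ 484.1, -214.6]), array([34.9, 20.5]), 4.5) 0.0488 bar 170 (array([ 567.3, -203.7]), array([33.7, 12.1]), 7.0) 0.0958
wrist R house 825 (array([ 520.8, -366.7]), array([53.9, 78.5]), 84.7) 
  hub 210 (array([ 448.5, -360.4]), array([21.4, 34.7]), 85.3) 0.0489 bar 193 (array([ 532.3, -367.3]), array([11.7, 32.9]), 85.3) 0.0957
top L house 345 (array([551.5, -53.2]), array([55.6, 84.7]), 81.3) 
  hub 89 (array([482.5, -40.7]), array([20.9, 33.8]), 77.7) 0.0528 bar 75 (array([566.2, -55.2]), array([12.6, 32.9]), 76.7) 0.0977
top M house 36 (array([ 585.7, -222.1]), array([35. , 16.7]), 36.3) 
  hub 0 None 0 bar 1 None 0.0967
top R house 254 (array([ 524.2, -365.5]), array([55.8, 72.3]), 84.1) 
  hub 0 None 0 bar 75 (array([ 532.3, -366.2]), array([11.8, 32.8]), 84.2) 0.0971
scene L house 128 (array([552.7, -56.2]), array([56. , 84.1]), 80.8) 
  hub 48 (array([481.9, -45.4]), array([18.6, 34.9]), 70.6) 0.0511 bar 48 (array([566.5, -57.2]), array([16.9, 33. ]), 72.1) 0.0962
scene M house 185 (array([ 552.9, -206.7]), array([86.6, 58.7]), 6.8) 
  hub 61 (array([ 484.5, -217. ]), array([36.3, 21.4]), 8.8) 0.0514 bar 52 (array([ 569., -205.]), array([36.3, 12.7]), 8.3) 0.0965
scene R house 252 (array([ 517.9, -367.4]), array([57.4, 84.8]), 86.9) 
  hub 77 (array([ 448.3, -362.1]), array([35.6, 21.3]), 7.8) 0.0511 bar 70 (array([ 533.6, -368.6]), array([13.1, 33.6]), 83.8) 0.097
```

Emit:
servo_tool(
  moves=[
    [[0,0,-8.5],[0,0,0],60],
    [[0,0,0],[-0.0403,-0.0067,0.04],60],
    [[0,0,0],[-0.0403,-0.0067,0.04],60],
    [[0,0,0],[-0.0403,-0.0067,0.04],60],
    [[0,0,0],[0,0,0.04],60],
    [[0,0,0],[0,0,0.04],60],
    [[0,0,0],[0,0,0.04],60],
    [[0,0,0],[0,0,0.03],60],
    [[0,0,0],[0,0,0.01],60],
  ],
)

```text
time: 5.35
ee_pos: [0.462, -0.2141, 0.0725]
tcp_rot: [179.8, -0.3, -173.0]
wrist_force: [-0.6, -0.6, 0.2]
opening: 0.0509
grasp_force: 0.0
```

```bash
cat > to.py <<'E'
from h import *
import sys
x,y,z,yaw=map(float,sys.argv[1:5]);o=get_obs();e=np.array(o["ee_pos"]);a=np.radians(yaw)
D=np.array([x,y,z])-e;print("pos",e.round(4),"yaw",round(o["tcp_rot"][2],2),"q6",round(o["q"][5],1))
print("turn z",round((o["tcp_rot"][2]-yaw+180)%360-180,2),"then shift",np.round([D[0]*np.cos(a)+D[1]*np.sin(a),D[0]*np.sin(a)-D[1]*np.cos(a),-D[2]],4))
E
python3 to.py .479 -.2145 .018 187; python3 - <<'E'
from h import *
p,d=camera("wrist");save("w3.png",p)
E
```

```text
pos [ 0.462  -0.2141  0.0725] yaw -173.05 q6 -31.8
turn z -0.05 then shift [-0.0168 -0.0024  0.0545]
```

View pics/w3.png

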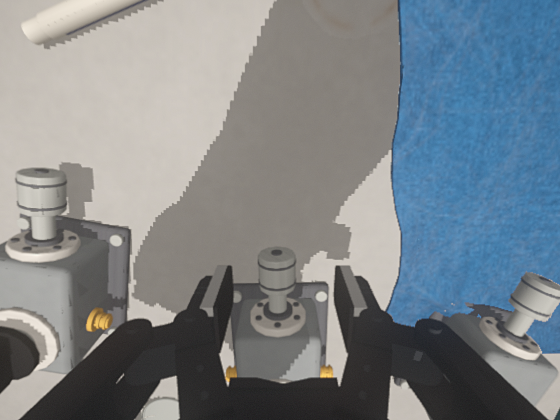

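The hub of M is between the fingers at (276,265), about 2 mm left of their centre line, which agrees with the computed shift. I'll go down and grip it.

Emit:
servo_tool(
  moves=[
    [[0,0,0],[-0.0084,-0.0012,0.015],60],
    [[0,0,0],[-0.0084,-0.0012,0.015],60],
    [[0,0,0],[0,0,0.015],60],
    [[0,0,0],[0,0,0.0095],60],
    [[0,0,0],[0,0,0],0],
    [[0,0,0],[0,0,0],0],
    [[0,0,0],[0,0,0],0],
    [[0,0,0],[0,0,0],0],
    [[0,0,0],[0,0,0],0],
  ],
  force=25,
)

```text
time: 6.3
ee_pos: [0.481, -0.2157, 0.0221]
tcp_rot: [-179.8, 0.0, -173.0]
wrist_force: [2.0, -8.8, -8.2]
opening: 0.0229
grasp_force: 27.4
```

Emit:
servo_tool(
  moves=[
    [[0,0,0],[0,-0.0015,0.001],0],
    [[0,0,0],[0.001,0,0],0],
    [[0,0,0],[0.001,0,0],0],
    [[0,0,0],[0.001,0,0],0],
  ],
)

```text
time: 6.7
ee_pos: [0.4789, -0.2162, 0.0219]
tcp_rot: [-180.0, 0.1, -173.0]
wrist_force: [2.0, 2.4, 6.5]
opening: 0.0229
grasp_force: 28.6
```

Emit:
servo_tool(
  moves=[
    [[0,0,0],[0.001,0,-0.0004],0],
    [[0,0,0],[0.001,0,0],0],
    [[0,0,0],[0.001,0,0],0],
  ],
)

```text
time: 7.0
ee_pos: [0.4774, -0.2164, 0.022]
tcp_rot: [-180.0, 0.3, -172.9]
wrist_force: [16.2, 4.0, -2.3]
opening: 0.0232
grasp_force: 28.0
```

Emit:
servo_tool(
  moves=[
    [[0,0,0],[-0.001,0,0],60],
    [[0,0,0],[0,0,0],60],
    [[0,0,0],[0,0,0],60],
    [[0,0,0],[0,0,-0.03],60],
    [[0,0,0],[0,0,-0.03],60],
    [[0,0,0],[0.013,-0.035,0],60],
    [[0,0,0],[0.013,-0.035,0],60],
    [[0,0,0],[0.013,-0.035,0],60],
    [[0,0,0],[0.013,-0.035,0],60],
    [[0,0,6.15],[0,0,0],60],
    [[0,0,6.15],[0,0,0],60],
  ],
)

```text
time: 8.1
ee_pos: [0.4406, -0.3627, 0.0806]
tcp_rot: [180.0, -0.1, 174.3]
wrist_force: [-0.5, 1.5, 0.3]
opening: 0.051
grasp_force: 0.0
```

```bash
cat >look2.py <<'E'
from h import *
cal=calibration("wrist");p,d=camera("wrist")
for n in ["hub_a","grip_a"]:
    for r in mark_of(n,"wrist"):
        w=towld(r["xyz"],cal);print(n,round(r["score"],2),w.round(4),proj(w,cal).round())
E
python3 look2.py; python3 to.py .444 -.3605 .021 174.7
```

```text
hub_a 0.97 [ 0.4434 -0.3618  0.0352] [285. 245.]
hub_a 0.82 [ 0.3065 -0.4803  0.035 ] [38. 31.]
hub_a 0.81 [ 0.4781 -0.2148  0.0318] [502. 269.]
pos [ 0.4412 -0.3617  0.0809] yaw 174.81 q6 -34.2
turn z 0.11 then shift [-0.0027  0.0014  0.0599]
```

Emit:
servo_tool(
  moves=[
    [[0,0,0],[-0.002,0,0.02],60],
    [[0,0,0],[0,0,0.02],60],
    [[0,0,0],[0,0,0.015],60],
    [[0,0,0],[0,0,0.007],60],
    [[0,0,0],[0,0,0],60],
    [[0,0,0],[0,0,0],0],
    [[0,0,0],[0,0,0],0],
    [[0,0,0],[0,0,0],0],
    [[0,0,0],[0,0,0],0],
  ],
)

```text
time: 9.15
ee_pos: [0.4442, -0.3611, 0.0204]
tcp_rot: [179.9, 0.1, 174.8]
wrist_force: [-0.1, 5.5, 3.8]
opening: 0.0234
grasp_force: 24.7
```

Emit:
servo_tool(
  moves=[
    [[0,0,0],[0.001,0.0006,0],0],
    [[0,0,0],[0.001,0,0],0],
    [[0,0,0],[0.001,0,0],0],
    [[0,0,0],[0.001,0,0],0],
  ],
)

```text
time: 9.55
ee_pos: [0.4412, -0.3609, 0.0204]
tcp_rot: [180.0, 0.2, 174.8]
wrist_force: [10.5, 5.2, 2.2]
opening: 0.0228
grasp_force: 24.7
```

Emit:
servo_tool(
  moves=[
    [[0,0,0],[0.001,0,0],0],
    [[0,0,0],[0,0,0],0],
  ],
)

```text
time: 9.75
ee_pos: [0.4411, -0.3609, 0.0205]
tcp_rot: [180.0, 0.3, 174.8]
wrist_force: [11.9, 4.3, 0.9]
opening: 0.023
grasp_force: 24.6
```

Emit:
servo_tool(
  moves=[
    [[0,0,0],[-0.001,0,0],60],
    [[0,0,0],[0,0,0],60],
    [[0,0,0],[0,0,0],60],
    [[0,0,0],[0,0,-0.03],60],
    [[0,0,0],[0,0,-0.03],60],
    [[0,0,0],[-0.001,0.0457,0],60],
    [[0,0,0],[-0.001,0.0457,0],60],
    [[0,0,0],[-0.001,0.0457,0],60],
    [[0,0,0],[-0.001,0.0457,0],60],
    [[0,0,0],[-0.001,0.0457,0],60],
    [[0,0,0],[-0.001,0.0457,0],60],
    [[0,0,3.9],[-0.001,0.0457,0],60],
  ],
)

```text
time: 10.95
ee_pos: [0.4759, -0.0415, 0.0794]
tcp_rot: [-180.0, 0.0, 170.7]
wrist_force: [0.9, -1.1, 0.2]
opening: 0.0513
grasp_force: 0.0
```

```bash
python3 look2.py; python3 to.py .477 -.0425 .0205 170.9
```

```text
hub_a 0.89 [ 0.4771 -0.2154  0.0316] [ 36. 278.]
hub_a 0.87 [ 0.4795 -0.0363  0.0359] [292. 247.]
hub_a 0.29 [ 0.6192 -0.1247 -0.0049] [220. 376.]
pos [ 0.4761 -0.041   0.0793] yaw 171.02 q6 4.1
turn z 0.12 then shift [-0.0011 -0.0014  0.0588]
```

Emit:
servo_tool(
  moves=[
    [[0,0,0],[-0.002,0.0005,0.02],60],
    [[0,0,0],[0,0,0.02],60],
    [[0,0,0],[0,0,0.013],60],
    [[0,0,0],[0,0,0.006],60],
    [[0,0,0],[0,0,0],60],
    [[0,0,0],[0,0,0],0],
    [[0,0,0],[0,0,0],0],
    [[0,0,0],[0,0,0],0],
    [[0,0,0],[0,0,0],0],
  ],
)

```text
time: 12.0
ee_pos: [0.4791, -0.0414, 0.0215]
tcp_rot: [179.8, 0.1, 170.9]
wrist_force: [0.8, 9.5, 2.3]
opening: 0.0229
grasp_force: 25.8
```

Emit:
servo_tool(
  moves=[
    [[0,0,0],[0.001,0.0009,0],0],
    [[0,0,0],[0.001,0,0],0],
    [[0,0,0],[0.001,0,0],0],
    [[0,0,0],[0.001,0,0],0],
  ],
)

```text
time: 12.4
ee_pos: [0.4756, -0.0407, 0.0214]
tcp_rot: [179.9, 0.2, 170.8]
wrist_force: [3.7, 5.1, 2.7]
opening: 0.0228
grasp_force: 25.8
```

Emit:
servo_tool(
  moves=[
    [[0,0,0],[0.001,0.0003,0],0],
    [[0,0,0],[0.001,0,0],0],
    [[0,0,0],[0.001,0,0],0],
    [[0,0,0],[0.001,0,0],0],
  ],
)

```text
time: 12.8
ee_pos: [0.4735, -0.0404, 0.0215]
tcp_rot: [179.9, 0.4, 170.8]
wrist_force: [17.7, 1.9, -5.5]
opening: 0.023
grasp_force: 25.2
```

Emit:
servo_tool(
  moves=[
    [[0,0,0],[-0.001,0,0],0],
    [[0,0,0],[-0.001,0,0],0],
    [[0,0,0],[-0.001,0,0],0],
    [[0,0,0],[-0.001,0,0],0],
    [[0,0,0],[-0.001,0,0],0],
    [[0,0,0],[-0.001,0,0],0],
    [[0,0,0],[-0.001,0,0],0],
  ],
)

```text
time: 13.5
ee_pos: [0.4776, -0.0411, 0.0213]
tcp_rot: [179.9, 0.0, 170.8]
wrist_force: [-1.9, 5.3, 8.7]
opening: 0.023
grasp_force: 26.2
```

Emit:
servo_tool(
  moves=[
    [[0,0,0],[-0.001,0,-0.0004],0],
    [[0,0,0],[-0.001,0,0],0],
    [[0,0,0],[-0.001,0,0],0],
    [[0,0,0],[-0.001,0,0],0],
  ],
)

```text
time: 13.9
ee_pos: [0.4812, -0.0417, 0.0213]
tcp_rot: [179.9, -0.0, 170.8]
wrist_force: [-1.5, 4.9, 6.3]
opening: 0.0228
grasp_force: 26.0
```

Emit:
servo_tool(
  moves=[
    [[0,0,0],[-0.001,0,0],0],
    [[0,0,0],[-0.001,0,0],0],
    [[0,0,0],[-0.001,0,0],0],
    [[0,0,0],[-0.001,0,0],0],
  ],
)

```text
time: 14.3
ee_pos: [0.485, -0.0423, 0.0214]
tcp_rot: [180.0, -0.0, 170.8]
wrist_force: [-7.0, 5.5, 10.3]
opening: 0.0233
grasp_force: 26.3
```

Emit:
servo_tool(
  moves=[
    [[0,0,0],[-0.001,0,-0.0003],0],
    [[0,0,0],[-0.0005,0,0],0],
    [[0,0,0],[0,0,0],0],
  ],
)

```text
time: 14.6
ee_pos: [0.4851, -0.0424, 0.0213]
tcp_rot: [180.0, -0.2, 170.8]
wrist_force: [-8.2, 6.4, 11.7]
opening: 0.0233
grasp_force: 26.4
```

Emit:
servo_tool(
  moves=[
    [[0,0,0],[-0.001,0,0],0],
    [[0,0,0],[0.001,0,0],60],
    [[0,0,0],[0,0,0],60],
    [[0,0,0],[0,0,0],60],
    [[0,0,0],[0,0,-0.03],60],
    [[0,0,0],[0,0,-0.03],60],
    [[0,0,0],[-0.005,-0.0432,0],60],
    [[0,0,0],[-0.005,-0.0432,0],60],
    [[0,0,0],[-0.005,-0.0432,0],60],
    [[0,0,0],[-0.005,-0.0432,0],60],
    [[0,0,-8.1],[0,0,0],60],
    [[0,0,-8.1],[0,0,0],60],
  ],
)

```text
time: 15.8
ee_pos: [0.4785, -0.2184, 0.0806]
tcp_rot: [180.0, -0.0, -172.8]
wrist_force: [0.4, 0.3, -0.2]
opening: 0.051
grasp_force: 0.0
```

```bash
python3 look2.py; python3 to.py .4774 -.2164 .0215 187
```

```text
hub_a 0.98 [ 0.475  -0.2117  0.0317] [294. 236.]
hub_a 0.98 [ 0.4394 -0.3635  0.0379] [ 46. 155.]
hub_a 0.81 [ 0.4831 -0.0384  0.0365] [544. 278.]
grip_a 0.62 [ 0.6667 -0.2993 -0.0007] [174. 397.]
pos [ 0.4788 -0.217   0.0808] yaw -173.19 q6 -31.2
turn z -0.19 then shift [0.0013 0.0008 0.0593]
```

Emit:
servo_tool(
  moves=[
    [[0,0,0],[0.0013,0.001,0.02],60],
    [[0,0,0],[0,0,0.02],60],
    [[0,0,0],[0,0,0.013],60],
    [[0,0,0],[0,0,0.0065],60],
    [[0,0,0],[0,0,0],60],
    [[0,0,0],[0,0,0],0],
    [[0,0,0],[0,0,0],0],
    [[0,0,0],[0,0,0],0],
    [[0,0,0],[0,0,0],0],
  ],
)

```text
time: 16.85
ee_pos: [0.4781, -0.2162, 0.0225]
tcp_rot: [-179.9, 0.1, -173.0]
wrist_force: [-0.2, -0.6, 5.6]
opening: 0.0232
grasp_force: 24.6
```

Emit:
servo_tool(
  moves=[
    [[0,0,0],[-0.001,0,0],0],
    [[0,0,0],[-0.001,0,0],0],
    [[0,0,0],[-0.001,0,0],0],
    [[0,0,0],[-0.001,0,0],0],
  ],
)

```text
time: 17.25
ee_pos: [0.4817, -0.2158, 0.0224]
tcp_rot: [-179.9, 0.0, -173.0]
wrist_force: [-3.0, 0.2, 8.0]
opening: 0.023
grasp_force: 24.8
```

Emit:
servo_tool(
  moves=[
    [[0,0,0],[-0.001,0,0],0],
    [[0,0,0],[-0.001,0,0],0],
  ],
)

```text
time: 17.45
ee_pos: [0.4833, -0.2155, 0.0224]
tcp_rot: [-179.9, -0.0, -173.0]
wrist_force: [-7.8, -0.6, 9.6]
opening: 0.0227
grasp_force: 25.0
```

Emit:
servo_tool(
  moves=[
    [[0,0,0],[-0.001,0,-0.0005],0],
    [[0,0,0],[-0.001,0,0],0],
    [[0,0,0],[0,0,0],0],
  ],
)

```text
time: 17.75
ee_pos: [0.4835, -0.2155, 0.0224]
tcp_rot: [-180.0, -0.2, -173.0]
wrist_force: [-13.1, -2.6, 10.1]
opening: 0.0231
grasp_force: 25.2
```

Emit:
servo_tool(
  moves=[
    [[0,0,0],[0.0015,0,0],60],
    [[0,0,0],[0,0,0],60],
    [[0,0,0],[0,0,0],60],
    [[0,0,0],[0,0,-0.03],60],
    [[0,0,0],[0,0,-0.03],60],
    [[0,0,0],[0.015,-0.0348,0],60],
    [[0,0,0],[0.015,-0.0348,0],60],
    [[0,0,0],[0.015,-0.0348,0],60],
    [[0,0,0],[0.015,-0.0348,0],60],
    [[0,0,6.1],[0,0,0],60],
    [[0,0,6.1],[0,0,0],60],
  ],
)

```text
time: 18.85
ee_pos: [0.4409, -0.3617, 0.0816]
tcp_rot: [180.0, -0.0, 174.5]
wrist_force: [-0.4, -0.2, -0.5]
opening: 0.051
grasp_force: 0.0
```

```bash
python3 look2.py; python3 to.py .4411 -.361 .0205 174.8
```

```text
hub_a 0.94 [ 0.3076 -0.4825  0.0335] [36. 34.]
hub_a 0.78 [ 0.4814 -0.213   0.033 ] [503. 273.]
hub_a 0.17 [ 0.5519 -0.2045 -0.0031] [474. 322.]
pos [ 0.4415 -0.3606  0.0818] yaw 174.93 q6 -34.2
turn z 0.13 then shift [ 0.0003 -0.0004  0.0613]
```

Emit:
servo_tool(
  moves=[
    [[0,0,0],[0.0003,-0.0004,0.02],60],
    [[0,0,0],[0,0,0.02],60],
    [[0,0,0],[0,0,0.015],60],
    [[0,0,0],[0,0,0.0065],60],
    [[0,0,0],[0,0,0],60],
    [[0,0,0],[0,0,0],0],
    [[0,0,0],[0,0,0],0],
    [[0,0,0],[0,0,0],0],
    [[0,0,0],[0,0,0],0],
    [[0,0,0],[0.001,0,0],0],
    [[0,0,0],[0.001,0,0],0],
  ],
)

```text
time: 20.1
ee_pos: [0.4414, -0.3609, 0.0217]
tcp_rot: [180.0, 0.3, 174.9]
wrist_force: [12.3, 2.4, -0.6]
opening: 0.0234
grasp_force: 24.5
```

Emit:
servo_tool(
  moves=[
    [[0,0,0],[-0.001,0,0],0],
    [[0,0,0],[-0.001,0,0],0],
    [[0,0,0],[-0.001,0,0],0],
    [[0,0,0],[-0.001,0,0],0],
    [[0,0,0],[-0.001,0,0],0],
    [[0,0,0],[-0.001,0,0],0],
  ],
)

```text
time: 20.7
ee_pos: [0.4452, -0.3612, 0.0215]
tcp_rot: [180.0, 0.0, 174.8]
wrist_force: [-1.7, 4.7, 8.6]
opening: 0.0234
grasp_force: 25.4
```

Emit:
servo_tool(
  moves=[
    [[0,0,0],[-0.001,0,0],0],
    [[0,0,0],[-0.001,0,0],0],
  ],
)

```text
time: 20.9
ee_pos: [0.4469, -0.3613, 0.0215]
tcp_rot: [180.0, -0.0, 174.8]
wrist_force: [-8.0, 4.7, 10.5]
opening: 0.0233
grasp_force: 25.6
```

Emit:
servo_tool(
  moves=[
    [[0,0,0],[-0.001,0,-0.0005],0],
    [[0,0,0],[-0.001,0,0],0],
    [[0,0,0],[0,0,0],0],
  ],
)

```text
time: 21.2
ee_pos: [0.447, -0.3613, 0.0215]
tcp_rot: [180.0, -0.2, 174.8]
wrist_force: [-12.4, 4.6, 11.4]
opening: 0.0232
grasp_force: 25.6
```

Travels measured: L 11.7 mm, M 5.4 mm, R 5.6 mm. L, the left grey unit at top (225,180), is the worn one. I'll move over its knob.

Emit:
servo_tool(
  moves=[
    [[0,0,0],[0.0015,0,0],60],
    [[0,0,0],[0,0,0],60],
    [[0,0,0],[0,0,0],60],
    [[0,0,0],[0,0,-0.035],60],
    [[0,0,0],[0,0,-0.035],60],
    [[0,0,0],[0,0,-0.035],60],
    [[0,0,0],[0,0,-0.035],60],
    [[0,0,0],[-0.013,0.045,0],60],
    [[0,0,0],[-0.013,0.045,0],60],
    [[0,0,0],[-0.013,0.045,0],60],
    [[0,0,0],[-0.013,0.045,0],50],
    [[0,0,0],[-0.013,0.045,0],50],
  ],
)

```text
time: 22.4
ee_pos: [0.5333, -0.1417, 0.1611]
tcp_rot: [-180.0, 0.0, 174.8]
wrist_force: [0.1, -0.2, 1.5]
opening: 0.0427
grasp_force: 0.0
```

Emit:
servo_tool(
  moves=[
    [[0,0,0],[0,0.045,0],50],
    [[0,0,4.3],[0,0.025,0],50],
    [[0,0,0],[0,0,0],50],
  ],
)

```text
time: 22.7
ee_pos: [0.5394, -0.0708, 0.161]
tcp_rot: [180.0, 0.0, 170.6]
wrist_force: [0.6, -1.2, 0.2]
opening: 0.0426
grasp_force: 0.0
```

```bash
python3 look2.py; python3 to.py .566 -.0555 .078 170.5; python3 - <<'E'
from h import *
p,d=camera("wrist");save("w4.png",p)
E
```

```text
hub_a 0.7 [ 0.4822 -0.2125  0.0341] [110. 167.]
hub_a 0.67 [ 0.4855 -0.0408  0.0393] [308. 138.]
grip_a 0.91 [ 0.5677 -0.0569  0.0841] [307. 255.]
grip_a 0.89 [ 0.5628 -0.2055  0.0839] [121. 277.]
pos [ 0.5391 -0.0741  0.1609] yaw 170.57 q6 1.6
turn z 0.07 then shift [-0.0235  0.0228  0.0829]
```

View pics/w4.png

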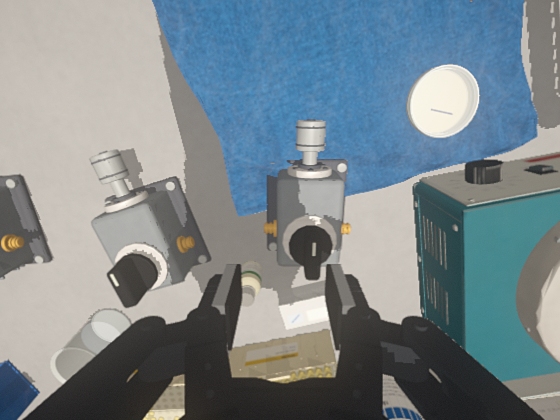

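The picture shows L's unlocked knob at (312,250), with the bar along the unit's axis. The shift needed is (-23.5, +22.8, +83) mm. I'll move onto the bar and close.

Emit:
servo_tool(
  moves=[
    [[0,0,0],[-0.0117,0.0112,0],50],
    [[0,0,0],[-0.0117,0.0112,0],50],
    [[0,0,0],[0,0,0],50],
    [[0,0,0],[0,0,0.03],50],
    [[0,0,0],[0,0,0.03],50],
    [[0,0,0],[0,0,0.015],50],
    [[0,0,0],[0,0,0.007],50],
    [[0,0,0],[0,0,0],50],
  ],
)

```text
time: 23.7
ee_pos: [0.5653, -0.0559, 0.0788]
tcp_rot: [-180.0, -0.0, 170.5]
wrist_force: [-0.2, 0.7, 1.1]
opening: 0.0426
grasp_force: 0.0
```

```bash
python3 to.py .566 -.0555 .078 170.5; python3 - <<'E'
from h import *
p,d=camera("wrist");save("w5.png",p)
E
```

```text
pos [ 0.5653 -0.0559  0.0788] yaw 170.48 q6 3.9
turn z -0.02 then shift [-0.0006  0.0005  0.0008]
```

View pics/w5.png

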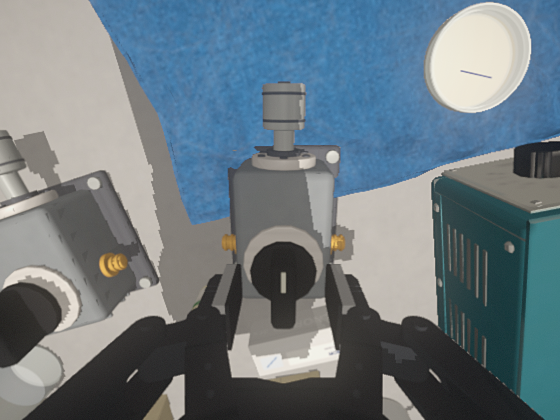

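The bar at (284,295) is centred between the fingers. I'll close on it.

Emit:
servo_tool(
  moves=[
    [[0,0,0],[0,0,0],0],
    [[0,0,0],[0,0,0],0],
    [[0,0,0],[0,0,0],0],
    [[0,0,0],[0,0,0],0],
    [[0,0,0],[0,0,0],0],
  ],
  force=50,
)

```text
time: 24.25
ee_pos: [0.5663, -0.056, 0.0796]
tcp_rot: [-180.0, 0.1, 170.5]
wrist_force: [0.8, -4.2, 3.3]
opening: 0.0105
grasp_force: 52.7
```

Emit:
servo_tool(
  moves=[
    [[0,0,0],[0,0,0.002],0],
    [[0,0,0],[0,0,0.002],0],
    [[0,0,0],[0,0,0.002],0],
    [[0,0,0],[0,0,0.002],0],
    [[0,0,0],[0,0,0],0],
  ],
)

```text
time: 24.75
ee_pos: [0.5664, -0.056, 0.0733]
tcp_rot: [-180.0, 0.2, 170.5]
wrist_force: [-4.0, -4.4, 16.2]
opening: 0.0107
grasp_force: 54.4
```

Emit:
servo_tool(
  moves=[
    [[0,0,0],[0,0,0.001],0],
    [[0,0,8],[0,0,0],0],
    [[0,0,8],[0,0,0],0],
    [[0,0,8],[0,0,0],0],
    [[0,0,0],[0,0,0],0],
  ],
)

```text
time: 25.25
ee_pos: [0.5665, -0.056, 0.0732]
tcp_rot: [180.0, 0.2, 146.2]
wrist_force: [-6.5, -5.9, 22.1]
opening: 0.0104
grasp_force: 55.3
```

```bash
python3 -c "
from h import *
o=get_obs();print(o['ee_pos'],o['torque'],o['q'])"
```

```text
[ 0.56646944 -0.05604642  0.07320719] [-0.98486979  1.49433817 -0.03101209] [-5.61852791e+00  7.24216116e+00 -4.94600773e+00  7.76051621e+01
 -6.37539163e-02  2.81764926e+01]
```

Emit:
servo_tool(
  moves=[
    [[0,0,8],[0,0,0],0],
    [[0,0,8],[0,0,0],0],
    [[0,0,8],[0,0,0],0],
    [[0,0,8],[0,0,0],0],
    [[0,0,8],[0,0,0],0],
    [[0,0,8],[0,0,0],0],
    [[0,0,0],[0,0,0],0],
  ],
)

```text
time: 25.95
ee_pos: [0.5664, -0.0562, 0.0732]
tcp_rot: [179.8, 0.1, 98.2]
wrist_force: [-7.5, -5.3, 22.5]
opening: 0.0108
grasp_force: 55.3
```

Emit:
servo_tool(
  moves=[
    [[0,0,2],[0,0,0],0],
    [[0,0,2],[0,0,0],0],
    [[0,0,1],[0,0,0],0],
    [[0,0,0],[0,0,0],0],
  ],
)

```text
time: 26.35
ee_pos: [0.5664, -0.0562, 0.0732]
tcp_rot: [179.8, 0.1, 93.5]
wrist_force: [-7.2, -5.8, 22.6]
opening: 0.0107
grasp_force: 55.5
```

```bash
python3 -c "
from h import *
o=get_obs();print(o['ee_pos'],o['torque'],o['tcp_rot'])"
```

```text
[ 0.56642784 -0.05617525  0.07320164] [-1.25361994  1.52324703  0.43732606] [1.79811832e+02 1.20135262e-01 9.34847736e+01]
```

Emit:
servo_tool(
  moves=[
    [[0,0,2],[0,0,0],0],
    [[0,0,2],[0,0,0],0],
    [[0,0,0],[0,0,0],0],
  ],
)

```text
time: 26.65
ee_pos: [0.5664, -0.0562, 0.0732]
tcp_rot: [179.8, 0.1, 89.5]
wrist_force: [-7.2, -5.7, 20.5]
opening: 0.011
grasp_force: 64.3
```

```bash
python3 -c "
from h import *
o=get_obs();print(o['ee_pos'],o['torque'],o['tcp_rot'])"
```

```text
[ 0.56643443 -0.05616183  0.07320137] [-1.42976316  1.55926591  1.25467481] [1.79804821e+02 1.15782881e-01 8.95214889e+01]
```

The torque rose from 0 to 1.25 N m, so the knob is at its stop. I'll ease off, let it spring up and release it.

Emit:
servo_tool(
  moves=[
    [[0,0,-3],[0,0,0],0],
    [[0,0,0],[0,0,-0.0025],0],
    [[0,0,0],[0,0,-0.003],0],
    [[0,0,0],[0,0,0],0],
    [[0,0,0],[0,0,0],50],
    [[0,0,0],[0,0,0],50],
    [[0,0,0],[0,0,0],50],
    [[0,0,0],[0,0,-0.03],50],
    [[0,0,0],[0,0,-0.03],50],
    [[0,0,0],[0,0,-0.03],50],
    [[0,0,0],[0.03,0,-0.03],50],
    [[0,0,0],[0.03,0,0],50],
  ],
)

```text
time: 27.85
ee_pos: [0.5644, 0.0049, 0.1997]
tcp_rot: [179.7, -0.0, 92.4]
wrist_force: [-0.2, 0.7, -0.1]
opening: 0.0429
grasp_force: 0.0
```

```bash
cat > chk.py <<'E'
from h import *
import sys
U={"L":(.553,-.0535),"M":(.5545,-.2065),"R":(.5215,-.3665)}
cal=calibration("wrist");p,d=camera("wrist");save(sys.argv[1],p)
x=cv2.undistortPoints(np.stack(np.meshgrid(np.arange(560),np.arange(420)),-1).reshape(-1,1,2).astype(float),np.array(cal["camera_matrix"]),np.array(cal["dist"],float))[:,0]
z=d.reshape(-1,1);P=(np.hstack([x*z,z])-np.array(cal["t"]))@np.array(cal["R"])
for n,u in U.items():
    b=P[(z[:,0]>0)&(np.hypot(*(P[:,:2]-np.array(u)).T)<.05)&(P[:,2]>.087)&(P[:,2]<.105)]
    if len(b)>8: print(n,len(b),cv2.minAreaRect((b[:,:2]*1000).astype(np.float32)),np.median(b[:,2]))
E
python3 chk.py w6.png; python3 -c "
from h import *
p,d=camera('top');save('top2.png',cv2.resize(p[130:310,120:440],None,fx=2.5,fy=2.5))"
```

```text
L 456 ((566.8702392578125, -55.222625732421875), (12.002355575561523, 33.46350860595703), 5.175151348114014) 0.09341634509807564
```

View pics/w6.png

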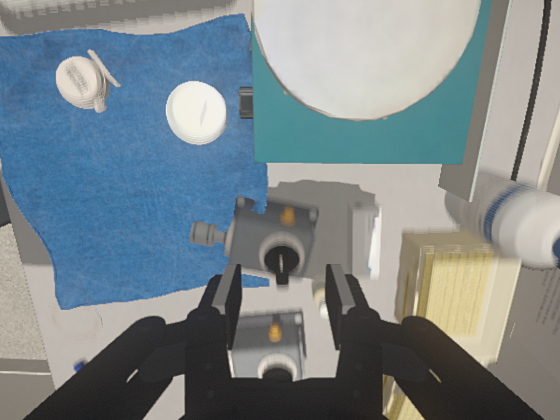

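The bar is turned 75° (1.31 rad) from the unit's axis and sits about 3 mm down, so it is locked in the notch. One check of the bench next.

View pics/top2.png

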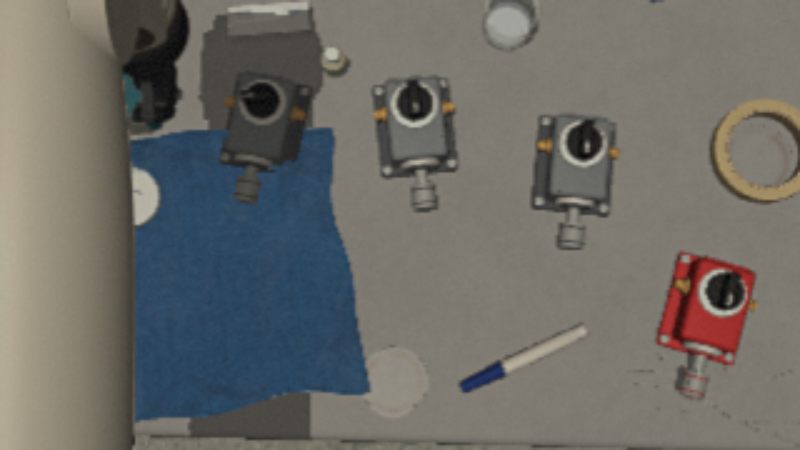

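L's knob at (262,98) is turned across, the knobs at (415,102) and (585,140) still lie along their units, and the other things are where they were.

```bash
python3 -c "
from workcell import *
print(job_done())"
```

```text
the job is handed in; nothing more can be done
None
```

The left grey unit (near y = -0.05) was the worn one, with 11.7 mm of float against 5.4 mm (middle) and 5.6 mm (right): I locked it, left the other two unlocked and all shafts home, and handed the job in at about 28 s.

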